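# Open the sash clamp after a glue-up

## Robot

A 6-joint arm with a two-finger parallel gripper is mounted at the origin on the work surface. World frame = base frame: x ahead of the robot, y to its left, z up, the work surface at z = 0. Lengths are in mm, angles in rad, forces in N, time in s.
With the tool pointing down it reaches from about 425 to 1125 mm from the base axis. Payload 14.9 kg.
Tool frame: the origin (TCP) lies at the centre of the arm's flange, where the gripper is bolted on; the fingertips stand 191 mm ahead of it and the grasp point (between the pads) lies 172 mm ahead of it (env.finger_overhang is the distance from the TCP to the fingertips, in mm); z points along the fingers, y is the line along which they close (so a half turn about z gives the same grasp; the last joint's range is limited). The gripper opens to 91 mm and grips with 3 to 60 N. Pads are 32 mm wide; open, the fingers measure 118 mm over their backs; the gripper's body (76 mm by 178 mm) begins 60 mm behind the grasp point.
Start: joints at [1.077, 0.379, 1.734, -0, 1.028, -0.033], TCP at [311.275, 626.999, 404.732] pointing down, gripper open.
Joint ranges: [-2.77, 2.77], [-0.74, 2.19], [0, 2.66], [-1.06, 4.2], [0.31, 2.87], [-3.08, 3.08]. Speed limits (rad/s): [1.89, 1.89, 2.39, 3.14, 3.14, 3.14].

## Interface

Orientations are given as a rotation vector (axis times angle).
In Python, from cell import env gives the robot as it stands.
- The arm moves only by the tool nudge_tcp, called after "Request:" as name(argument=value, ...), one argument or row to a line, values as JSON. Schema: {"type":"object","properties":{"steps":{"type":"array","items":{"type":"array","items":{"type":"array","items":{"type":"number"},"minItems":6,"maxItems":6},"minItems":1,"maxItems":20},"minItems":1,"maxItems":1},"finger_gap":{"type":"number"},"only":{"type":"string"},"quiet":{"type":"boolean"},"lines":{"type":"string"}},"required":["steps"],"additionalProperties":false}. steps is a list that holds a single list of rows (three levels of brackets), with 1 to 20 rows, each of 6 numbers: dx, dy, dz in mm, then a rotation vector rx, ry, rz in rad; each row is the pose to reach, as a shift and turn from the pose commanded when the call began, along the tool's axes at that moment; what a row does not reach only later rows make up. A row lasts 1/8 s, in which the tool goes at most 62.5 mm and 0.188 rad, less where a joint would pass 70% of its speed; a pose out of reach is approached as far as the arm can. finger_gap is the opening from 0.0 (shut) to 1.0 (fully open), set as the call begins (left out keeps the last). The fingers move at their own pace and stop on an object; the grip force is fixed at half the most. Time passes only in rows, so rows that do not move let the fingers close. The tool returns the time, the measured TCP pose, the force, the opening and the grip force at its end. only (a regular expression) keeps the lines of the reply that match it, lines (a string "A,B") keeps lines A to B, and quiet returns only ok. Input that does not fit is refused with a message, and nothing moves.
- env.observe(): the state, without advancing time (a new reading comes with each control period).
- env.get_image(name): name is "scene" or "top"; returns (picture, depth): 384x512x3 uint8, blue, green, red; 384x512 float32, mm along the optical axis (not along the pixel's ray), 0 where there is no reading.
- env.camera_model(name): a dict with "camera_matrix" (3x3 intrinsics, pixels), "D" ([k1, k2, p1, p2, k3] as OpenCV has them; the pictures are not rectified), "xyz" and "orientation" of the camera in the world. Camera axes: x right, y down, z forward; pixel columns grow to the right and rows downward; lengths in mm; the calibration is good to about 2 mm. A picture is of the moment at which its call begins. camera_model takes no time and is no camera call.
- env.sign_off(): hands the job in; it is judged then, once.
The state is a dict: "clock": time; "joint_pos": joint angles; "dq": joint speeds; "tau": joint torques, N m; "tcp_pos": TCP position; "tcp_rot": TCP orientation; "force": force on the tool from outside, world axes, zero at the start; "torque": the same for the moment, N m; "grip_width": opening from 0.0 (shut) to 1.0 (fully open); "finger_force": force on a finger pad.
Only numpy, scipy, OpenCV 4.12 (cv2) and the standard library are available. Lean on these libraries where they do the work, as an engineer would, in place of code of your own. Each camera call takes 0.05 s, during which the arm holds its last target. There are 200 camera calls.

## Task

The glue has set and the clamp's screw is already wound back: now open the clamp right up. With your fingertips press down the release lever on the sliding jaw and, keeping it down, push the jaw back along the bar until it is up against the end stop; then let go, so that the lever springs up again. Leave the panel lying where it is, and do not disturb the glue bottle and the tools beside the clamp.

Things in the scene. Friction and masses are not known exactly. Their poses are not given: they have to be found in the camera images.
- clamp: Steel sash clamp in a pine cradle fixed to the bench. Origin: on the bench under the bar's middle. Its y axis runs along the bar from the screw head (y -250 mm) to the end stop (small dark block, face at y +268); z up. Bar 10 mm wide, its toothed top edge 60 mm above the bench. Bearers 22 mm wide, 61 mm high run beside the bar at x +-85 mm.
- jaw (a joint): Sliding jaw: how far it is pushed back, in m, along the clamp's +y. Starts between 0 and 0.05, meets the end stop at 0.170. Friction about 3 N. With the lever up a ratchet blocks it towards +y after up to 7 mm of play; it clicks freely towards -y. Press the lever fully before pushing: a loaded pawl sticks.
- lever (a joint): Release lever of the sliding jaw: angle in rad. Sprung up it reads 0 to 0.17 (the pawl may ride on a tooth); from about 0.18 the pawl is clear of the rack; 0.32 is fully down, on its stop. It springs up when let go. At the pad it takes about 2 N to start and 4 to 7 N to go fully down.
- release_pad (a point): Middle of the top of the lever's thumb pad (ribbed steel, 30 mm across the bar, 40 mm along it, slanting up towards the lug), 22 mm to the -y side of the back lug's face, 87 mm above the bench when up; it sinks 11 mm when fully down. The lever rides on the sliding jaw. The pad lies between jaw plate and back lug, 87 mm apart, open above.
- back_lug (a point): Point on the flat face of the sliding jaw's back lug, mid width, 98 mm above the bench; the face looks towards the clamp's -y, at the pad. The lug is a cast iron upright 34 mm across the bar, its top 112 mm above the bench. A fingertip standing on the pad can push the jaw back against this face.
- jaw_face (a point): Centre of the clamping face of the sliding jaw, which looks towards -y of the clamp at the panel, 87 mm above the bench. The jaw plate is 46 mm across the bar, 13 mm thick, its top 113 mm above the bench. The back lug's face is 100 mm behind it.
- panel: Loose glued panel of three wood strips, 260 x 150 x 22 mm (x, y, z), lying flat across the bearers between the screw and the sliding jaw. Origin: centre of its underside, 61 mm above the bench.
- glue: White glue bottle, 62 mm in diameter, 175 mm high, standing on the bench beyond the clamp. Origin: centre of its base.
- screwdriver: Screwdriver, 180 mm long, 26 mm thick handle, lying on the bench beyond the clamp. Origin: middle of its length, on the bench; its handle points to its -x.
- hammer: Hammer, 300 mm long, lying on the bench beyond the clamp. Origin: middle of its length, on the bench; its head is at its +x end.

How it is judged (in metres and radians):
On the way, in this order (a step that is already met when the one before it is completed fails the run):
1. the fingers press the release lever down (value of joint lever above 0.18 rad and contact force between the fingers and lever above 0.5 N), for 0.1 s.
2. the jaw is well on its way back with the lever held down (value of joint lever above 0.15 rad and contact force between the fingers and lever above 0.5 N and value of joint jaw above 0.09 m), for 0.1 s.
3. the jaw is up against the end stop (value of joint jaw above 0.164 m), for 0.1 s.
At the end, for the whole second after the job is handed in: The sliding jaw stands still within 7 mm (one tooth) of the end stop, the release lever has sprung up, and the panel (within 15 mm) and the glue bottle, screwdriver and hammer (within 20 mm) are where they were (value of joint jaw above 0.163 m and value of joint lever below 0.18 rad and velocity of joint jaw between -0.01 and 0.01 m/s and linear speed of panel below 0.02 m/s and distance of panel from where it was at the start of the episode below 0.015 m and distance of each of glue, screwdriver, hammer from where it was at the start of the episode below 0.02 m); the robot touches nothing.
It fails at once if the panel is shifted, lifted or carried (over 15 mm) (distance of panel from where it was at the start of the episode above 0.015 m).
It fails at once if the glue bottle or a tool is shifted, lifted or knocked over (distance of any of glue, screwdriver, hammer from where it was at the start of the episode above 0.02 m or angle between glue's own z axis and vertical above 0.3 rad).
It also fails if it takes over 35 s, if anything falls off the work surface, if the arm or the gripper's body presses on something with over 40 N, if the wrist force passes 120 N, or if a joint passes its speed limit or range.

## Working session

There is one attempt and no reset: what is moved stays moved. The work goes in short steps, Python scripts to look and compute and a tool call to move; the robot and the scene stay as the last step left them, time stands still between calls to the robot, and variables do not carry over. Pictures are saved under pics/ and viewed, at most 10 in all, crops included, and the job is handed in when it is done.

```bash
mkdir -p pics; ls; cat > h.py <<'E'
import numpy as np, cv2
from scipy.spatial.transform import Rotation as R
from cell import env
def Rm(o):
    o=np.array(o,float)
    return o if o.shape==(3,3) else R.from_rotvec(o).as_matrix()
def world(name,depth,px):
    m=env.camera_model(name);K=np.array(m["camera_matrix"],float);D=np.array(m["D"],float)
    px=np.array(px,float).reshape(-1,1,2)
    n=cv2.undistortPoints(px,K,D).reshape(-1,2)
    d=np.array([depth[int(round(v)),int(round(u))] for u,v in px.reshape(-1,2)])
    return (np.c_[n,np.ones(len(n))]*d[:,None])@Rm(m["orientation"]).T+np.array(m["xyz"])
def cloud(name,depth):
    v,u=np.mgrid[:384,:512]
    return world(name,depth,np.c_[u.ravel(),v.ravel()]).reshape(384,512,3)
def plane(name,px,z):
    m=env.camera_model(name);K=np.array(m["camera_matrix"],float);D=np.array(m["D"],float)
    n=cv2.undistortPoints(np.array(px,float).reshape(-1,1,2),K,D).reshape(-1,2)
    r=np.c_[n,np.ones(len(n))]@Rm(m["orientation"]).T;c=np.array(m["xyz"])
    return c+r*((z-c[2])/r[:,2])[:,None]
E
python3 - <<'E'
from h import *
np.set_printoptions(suppress=True,precision=3)
for n in("top","scene"):
    im,d=env.get_image(n);cv2.imwrite(f"pics/{n}.png",im);np.savez(f"{n}.npz",im=im,d=d)
    m=env.camera_model(n);print(m)
print(env.observe())
E
```

```text
cell.py
pics
{'camera_matrix': array([[384.511,   0.   , 256.397],
       [  0.   , 384.511, 196.352],
       [  0.   ,   0.   ,   1.   ]]), 'D': array([0., 0., 0., 0., 0.]), 'xyz': array([538.591,   3.986, 829.525]), 'orientation': array([-2.111,  2.124, -0.178])}
{'camera_matrix': array([[396.125,   0.   , 261.055],
       [  0.   , 396.125, 192.793],
       [  0.   ,   0.   ,   1.   ]]), 'D': array([-0.097,  0.   ,  0.   ,  0.   ,  0.   ]), 'xyz': array([939.527, 376.497, 681.977]), 'orientation': array([-0.97 , -2.637,  0.868])}
{'clock': 0.1, 'joint_pos': array([ 1.077,  0.379,  1.735, -0.   ,  1.029, -0.033]), 'dq': array([ 0.001, -0.002, -0.   , -0.001, -0.   , -0.   ]), 'tau': array([ -0.002, -76.505, -43.529,   0.065,   0.04 ,   0.   ]), 'tcp_pos': array([311.186, 626.855, 404.178]), 'tcp_rot': array([-0.717, -3.058,  0.001]), 'force': array([0.121, 0.245, 0.021]), 'torque': array([ 0.031,  0.023, -0.012]), 'finger_force': 0.0, 'grip_width': 1.0045343690309603}
```

View pics/top.png

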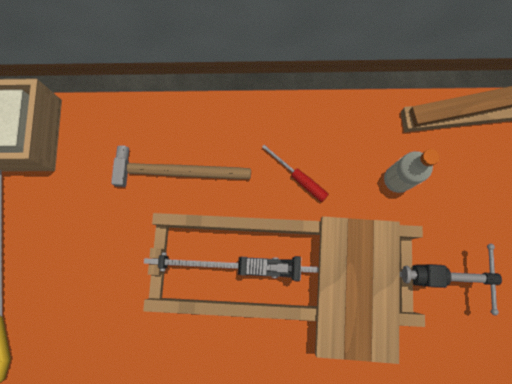

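View pics/scene.png

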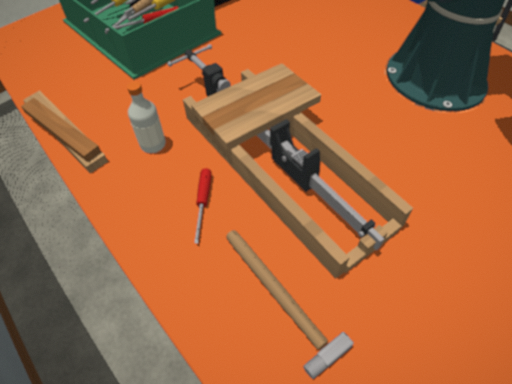

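The top view shows the end stop at about (162,262), the lug near (241,267), the ribbed pad at 246–268, the jaw plate at about (297,268), and the panel to the right of x=318. The scene view agrees. Next I measure the points by depth.

```bash
python3 - <<'E'
from h import *
np.set_printoptions(suppress=True,precision=1)
f=np.load("top.npz");im,d=f["im"],f["d"]
P=cloud("top",d)
Z=P[...,2]
cv2.imwrite("pics/crop.png",cv2.resize(im[235:300,140:330],None,fx=4.2,fy=4.2,interpolation=cv2.INTER_CUBIC))
for r in (264,267,270): print(r,[(c,int(Z[r,c])) for c in range(232,306,2)])
for c in(165,180,200,220):print(c,Z[252:276,c].astype(int))
for n,(a,b) in dict(lug=(236,247),plate=(290,303)).items():
    m=np.zeros(Z.shape,bool);m[250:285,a:b]=True;m&=(Z>104)&(Z<120)
    Q=P[m];print(n,m.sum(),Q.mean(0),Q.min(0),Q.max(0))
m=np.zeros(Z.shape,bool);m[250:275,170:232]=True;m&=(Z>50)&(Z<70)
Q=P[m];print("bar",Q.mean(0),np.linalg.svd(Q[:,:2]-Q[:,:2].mean(0))[2][0] if len(Q)<3000 else 0)
g=np.where(Z[255:275,155:172]>68);print("stop",P[255:275,155:172][g].mean(0),P[255:275,155:172][g].min(0),P[255:275,155:172][g].max(0))
E
```

```text
264 [(232, 54), (234, 58), (236, 60), (238, 72), (240, 829), (242, 110), (244, 113), (246, 104), (248, 84), (250, 82), (252, 83), (254, 85), (256, 83), (258, 82), (260, 79), (262, 84), (264, 77), (266, 79), (268, 74), (270, 74), (272, 73), (274, 71), (276, 72), (278, 68), (280, 68), (282, 70), (284, 70), (286, 70), (288, 23), (290, 21), (292, 82), (294, 110), (296, 115), (298, 112), (300, 111), (302, 0), (304, 2)]
267 [(232, 55), (234, 59), (236, 57), (238, 81), (240, 103), (242, 111), (244, 111), (246, 95), (248, 85), (250, 85), (252, 84), (254, 82), (256, 83), (258, 80), (260, 80), (262, 81), (264, 78), (266, 78), (268, 59), (270, 68), (272, 68), (274, 68), (276, 69), (278, 70), (280, 69), (282, 72), (284, 70), (286, 71), (288, 60), (290, 60), (292, 83), (294, 112), (296, 114), (298, 114), (300, 111), (302, 60), (304, 58)]
270 [(232, 0), (234, 0), (236, 0), (238, 79), (240, 107), (242, 112), (244, 113), (246, 90), (248, 81), (250, 82), (252, 85), (254, 80), (256, 83), (258, 82), (260, 81), (262, 80), (264, 79), (266, 78), (268, 74), (270, 72), (272, 67), (274, 67), (276, 68), (278, 68), (280, 69), (282, 72), (284, 73), (286, 72), (288, 58), (290, 60), (292, 87), (294, 113), (296, 116), (298, 113), (300, 111), (302, 59), (304, 56)]
165 [ 8 49 50 50 58 55 55 56 57 58 58 55 57 50 49 50 41  3  1  1  0  0  0  0]
180 [ 1  0  0 -1  0  0  0  1 54 55 57 55 59  2  1  1  1  0  0  1  2 -1  2  1]
200 [-1  2  2  0  0  0  1  0 -1 53 56 57 56 56  2  1  2  2 -2  0  2  0  0  1]
220 [ 0  0  3  1  0  0  1  0  0 -1 60 60 57 60 60 58  1  1  1 -1  0  0  0  1]
lug 107 [543.1  40.9 111.8] [526.3  35.4 104.3] [558.9  47.  115.1]
plate 197 [537.4 -57.2 112.5] [515.1 -64.1 104.3] [560.2 -50.2 116.7]
bar [548.1 127.9  58.2] [-0.1 -1. ]
stop [542.1  84.3 525.2] [538.6   4.   68.6] [549.2 205.8 829.5]
```

View pics/crop.png

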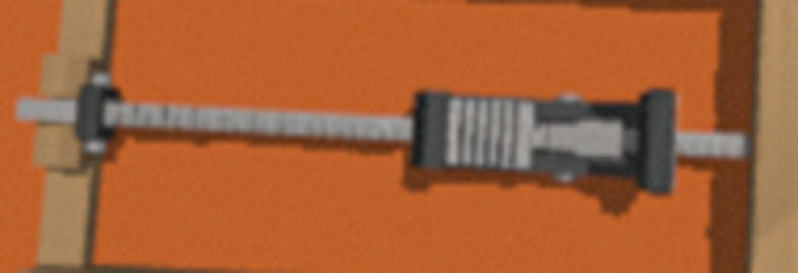

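The numbers agree with the given sizes: lug top about 112 mm, plate about 113 mm, and bar direction about 3.3° off world y. Next I work out the target in tool axes, with the fingers shut and tool y along the bar.

```bash
cat > t.py <<'E'
from h import *
import sys
np.set_printoptions(suppress=True,precision=4)
o=env.observe();T=Rm(o["tcp_rot"]);p=np.array(o["tcp_pos"])
th=np.array([0.058,0.998,0])/np.hypot(.058,.998)
lug=np.array([542.9,36.2,0])
back,z=float(sys.argv[1]),float(sys.argv[2])
tgt=lug-th*back;tgt[2]=z+191
for s in(1,-1):
    y=th*s;Zt=np.array([0,0,-1.]);x=np.cross(y,Zt)
    print("shift",T.T@(tgt-p),"rot",R.from_matrix(T.T@np.c_[x,y,Zt]).as_rotvec())
print("tip",p-[0,0,191],"tgt",tgt,"bar in tool",T.T@th,"F",o["force"],o["joint_pos"])
a,b=plane("top",[(167.2,262),(158.8,262)],60)[:,:2]@th[:2],lug@th
print("stop face s",a,"lug s",b, "travel",a-b-14)
E
python3 t.py 18 140
```

```text
shift [-477.2303 -442.5191   73.5865] rot [-0.0009 -0.0002 -0.4027]
shift [-477.2303 -442.5191   73.5865] rot [-0.0003  0.0013  2.7389]
tip [311.1861 626.8545 213.1776] tgt [541.8557  18.2303 331.    ] bar in tool [ 0.3919  0.92   -0.0009] F [0.1211 0.2447 0.0212] [ 1.0767  0.3793  1.7347 -0.      1.0285 -0.0333]
stop face s [225.6193 242.3102] lug s 67.63717672590191 travel [143.9822 160.673 ]
```

Request:
nudge_tcp(
  steps=[
    [[-477,-442.5,40,0,0,-0.403],[-477,-442.5,40,0,0,-0.403],[-477,-442.5,40,0,0,-0.403],[-477,-442.5,40,0,0,-0.403],[-477,-442.5,40,0,0,-0.403],[-477,-442.5,40,0,0,-0.403],[-477,-442.5,40,0,0,-0.403],[-477,-442.5,40,0,0,-0.403],[-477,-442.5,40,0,0,-0.403],[-477,-442.5,40,0,0,-0.403],[-477,-442.5,40,0,0,-0.403],[-477,-442.5,40,0,0,-0.403],[-477,-442.5,40,0,0,-0.403],[-477,-442.5,40,0,0,-0.403],[-477,-442.5,40,0,0,-0.403],[-477,-442.5,40,0,0,-0.403]],
  ],
  finger_gap=0.0,
)

```text
clock: 2.1
tcp_pos: [541.7, 19.0, 364.8]
tcp_rot: [0.09, 3.14, -0.0]
force: [-0.1, 0.3, 0.6]
grip_width: 0.003
finger_force: 0.0
```

```bash
python3 t.py 18 100
python3 - <<'E'
from h import *
im,d=env.get_image("scene");cv2.imwrite("pics/s2.png",cv2.resize(im[40:260,180:440],None,fx=2.7,fy=2.7))
E
```

```text
shift [-0.206  -0.7401 73.8176] rot [-0.      0.0001  0.001 ]
shift [-0.206  -0.7401 73.8176] rot [-0.0002 -0.     -3.1406]
tip [541.6818  18.9821 173.8176] tgt [541.8557  18.2303 291.    ] bar in tool [-0.001  1.    -0.   ] F [-0.0629  0.2792  0.5977] [-0.008   0.1868  2.0745 -0.      0.8802 -1.5217]
stop face s [225.6193 242.3102] lug s 67.63717672590191 travel [143.9822 160.673 ]
```

View pics/s2.png

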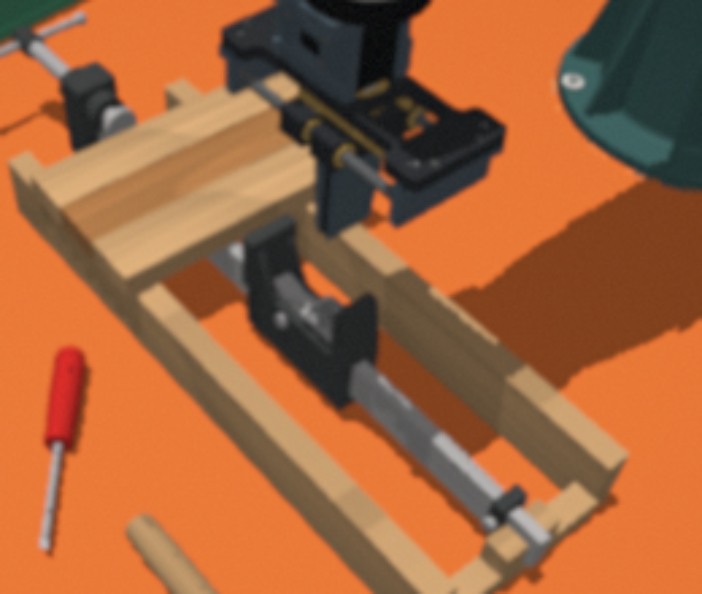

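The fingers are shut and hang above the pad, with the jaw plate on one side and the lug on the other. The body's long side lies along the bar and is clear of everything. Descending to just above the pad.

Request:
nudge_tcp(
  steps=[
    [[0,-0.7,40,0,0,0],[0,-0.7,65,0,0,0],[0,-0.7,80,0,0,0],[0,-0.7,80,0,0,0]],
  ],
)

```text
clock: 2.65
tcp_pos: [541.6, 17.9, 284.2]
tcp_rot: [-0.091, -3.139, 0.0]
force: [0.0, -0.8, 0.7]
grip_width: 0.003
finger_force: 0.0
```

Request:
nudge_tcp(
  steps=[
    [[0,0,3,0,0,0],[0,0,6,0,0,0],[0,0,6,0,0,0]],
  ],
)

```text
clock: 3.02
tcp_pos: [541.8, 17.9, 279.0]
tcp_rot: [0.091, 3.14, -0.0]
force: [-0.9, -0.6, -0.0]
grip_width: 0.009
finger_force: 0.0
```

Request:
nudge_tcp(
  steps=[
    [[0,0,2,0,0,0],[0,0,4,0,0,0],[0,0,4,0,0,0]],
  ],
)

```text
clock: 3.4
tcp_pos: [541.7, 17.9, 274.5]
tcp_rot: [-0.091, -3.14, 0.0]
force: [-0.6, -0.5, 0.1]
grip_width: 0.005
finger_force: 0.0
```

```bash
python3 -c "
from cell import env;print(env.finger_overhang)"
```

```text
190.8
```

Request:
nudge_tcp(
  steps=[
    [[0,0,2,0,0,0],[0,0,3,0,0,0],[0,0,3,0,0,0]],
  ],
)

```text
clock: 3.78
tcp_pos: [541.8, 17.9, 271.8]
tcp_rot: [0.091, 3.14, 0.0]
force: [0.5, 0.3, 2.4]
grip_width: 0.009
finger_force: 0.9
```

Request:
nudge_tcp(
  steps=[
    [[0,0,2,0,0,0],[0,0,3,0,0,0],[0,0,3,0,0,0]],
  ],
)

```text
clock: 4.15
tcp_pos: [541.8, 17.8, 268.7]
tcp_rot: [0.091, 3.14, -0.0]
force: [-0.3, 0.4, 2.2]
grip_width: 0.003
finger_force: 1.2
```

```bash
python3 - <<'E'
from h import *
im,d=env.get_image("scene");cv2.imwrite("pics/s3.png",cv2.resize(im[90:220,240:370],None,fx=4.5,fy=4.5,interpolation=cv2.INTER_CUBIC))
E
```

```text
(no output)
```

View pics/s3.png

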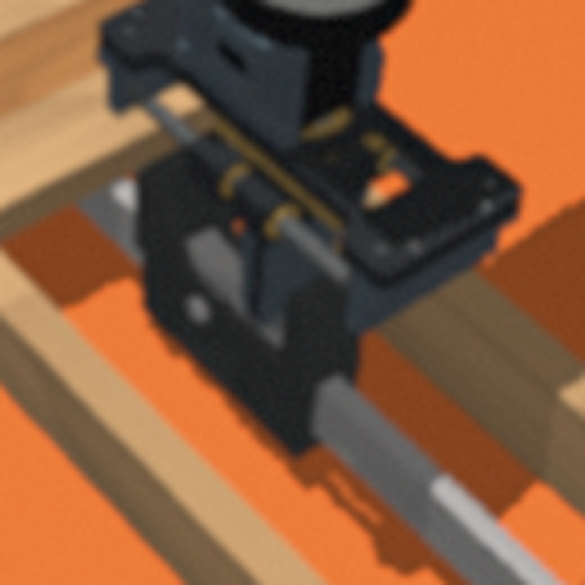

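The fingertips stand on the pad, between the plate and just short of the lug, and contact of about 2 N has begun. Pressing on down to the stop.

Request:
nudge_tcp(
  steps=[
    [[0,0,2,0,0,0],[0,0,3,0,0,0],[0,0,3,0,0,0]],
  ],
)

```text
clock: 4.58
tcp_pos: [541.9, 17.9, 266.0]
tcp_rot: [0.091, 3.14, 0.0]
force: [-1.5, 2.8, 9.5]
grip_width: 0.005
finger_force: 4.9
```

Request:
nudge_tcp(
  steps=[
    [[0,0,1,0,0,0],[0,0,2,0,0,0],[0,0,2,0,0,0]],
  ],
)

```text
clock: 4.95
tcp_pos: [542.1, 17.9, 265.2]
tcp_rot: [-0.091, -3.14, -0.0]
force: [-10.8, 1.9, 34.4]
grip_width: 0.001
finger_force: 17.6
```

Request:
nudge_tcp(
  steps=[
    [[0,0,1,0,0,0],[0,0,2,0,0,0],[0,0,2,0,0,0]],
  ],
)

```text
clock: 5.32
tcp_pos: [542.4, 18.0, 264.5]
tcp_rot: [-0.091, -3.14, -0.0]
force: [-19.2, 2.8, 60.5]
grip_width: 0.007
finger_force: 30.1
```

The lever is on its stop. I ease off to about 15 N, then touch the lug.

Request:
nudge_tcp(
  steps=[
    [[0,0,-2,0,0,0],[0,0,-3.3,0,0,0],[0,0,-3.3,0,0,0]],
  ],
)

```text
clock: 5.7
tcp_pos: [541.9, 17.7, 265.7]
tcp_rot: [0.091, 3.14, -0.001]
force: [-4.7, -1.0, 16.6]
grip_width: 0.006
finger_force: 8.8
```

Request:
nudge_tcp(
  steps=[
    [[0,2,0,0,0,0],[0,4,0,0,0,0],[0,6,0,0,0,0],[0,8,0,0,0,0],[0,8,0,0,0,0]],
  ],
)

```text
clock: 6.32
tcp_pos: [542.4, 25.8, 265.7]
tcp_rot: [0.09, 3.14, -0.001]
force: [-5.6, 0.1, 18.3]
grip_width: 0.006
finger_force: 9.1
```

Request:
nudge_tcp(
  steps=[
    [[0,3,0,0,0,0],[0,6,0,0,0,0],[0,9,0,0,0,0],[0,12,0,0,0,0],[0,12,0,0,0,0]],
  ],
)

```text
clock: 6.95
tcp_pos: [543.1, 37.8, 265.7]
tcp_rot: [-0.09, -3.14, 0.0]
force: [-4.8, 0.8, 18.2]
grip_width: 0.003
finger_force: 9.3
```

The jaw moves with the lever down. Continuing.

Request:
nudge_tcp(
  steps=[
    [[0,4,0,0,0,0],[0,10,0,0,0,0],[0,16,0,0,0,0],[0,22,0,0,0,0],[0,28,0,0,0,0],[0,34,0,0,0,0],[0,40,0,0,0,0],[0,46,0,0,0,0],[0,50,0,0,0,0],[0,50,0,0,0,0]],
  ],
)

```text
clock: 8.2
tcp_pos: [545.9, 87.9, 265.7]
tcp_rot: [-0.09, -3.14, 0.0]
force: [-5.1, 3.1, 19.7]
grip_width: 0.004
finger_force: 9.6
```

Request:
nudge_tcp(
  steps=[
    [[0,4,0,0,0,0],[0,10,0,0,0,0],[0,16,0,0,0,0],[0,22,0,0,0,0],[0,28,0,0,0,0],[0,34,0,0,0,0],[0,38,0,0,0,0],[0,40,0,0,0,0],[0,40,0,0,0,0]],
  ],
)

```text
clock: 9.32
tcp_pos: [548.1, 127.7, 265.7]
tcp_rot: [-0.091, -3.14, 0.0]
force: [-6.3, -0.0, 19.3]
grip_width: 0.003
finger_force: 9.5
```

```bash
python3 - <<'E'
from h import *
im,d=env.get_image("scene");cv2.imwrite("pics/s4.png",cv2.resize(im[110:280,240:430],None,fx=3.4,fy=3.4,interpolation=cv2.INTER_CUBIC))
E
```

```text
(no output)
```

View pics/s4.png

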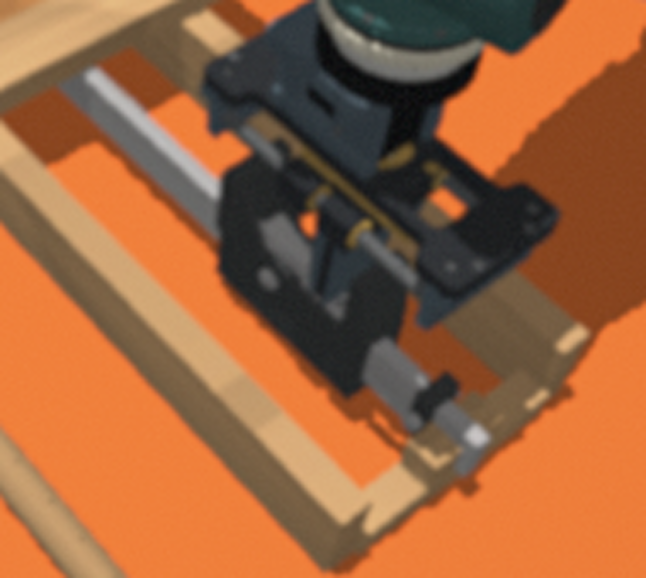

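The jaw has followed the fingers, with the lug at about (380,320) in the crop and the stop at about (435,400), so some 30–40 mm remain. Going on in smaller steps.

Request:
nudge_tcp(
  steps=[
    [[0,4,0,0,0,0],[0,8,0,0,0,0],[0,12,0,0,0,0],[0,16,0,0,0,0],[0,20,0,0,0,0],[0,20,0,0,0,0]],
  ],
)

```text
clock: 10.12
tcp_pos: [549.3, 147.8, 265.7]
tcp_rot: [-0.091, -3.14, 0.0]
force: [-7.0, 2.0, 19.8]
grip_width: 0.009
finger_force: 9.6
```

Request:
nudge_tcp(
  steps=[
    [[0,2,0,0,0,0],[0,4,0,0,0,0],[0,6,0,0,0,0],[0,8,0,0,0,0],[0,8,0,0,0,0]],
  ],
)

```text
clock: 10.75
tcp_pos: [549.7, 155.6, 265.7]
tcp_rot: [-0.091, -3.14, 0.001]
force: [-6.6, -0.2, 19.5]
grip_width: 0.005
finger_force: 9.6
```

Request:
nudge_tcp(
  steps=[
    [[0,2,0,0,0,0],[0,4,0,0,0,0],[0,4,0,0,0,0]],
  ],
)

```text
clock: 11.12
tcp_pos: [549.9, 159.6, 265.7]
tcp_rot: [-0.091, -3.14, 0.001]
force: [-6.8, -0.4, 19.4]
grip_width: 0.004
finger_force: 9.6
```

Request:
nudge_tcp(
  steps=[
    [[0,2,0,0,0,0],[0,3,0,0,0,0],[0,3,0,0,0,0]],
  ],
)

```text
clock: 11.5
tcp_pos: [550.1, 162.6, 265.7]
tcp_rot: [-0.091, -3.14, 0.001]
force: [-6.8, -2.0, 18.9]
grip_width: 0.001
finger_force: 9.6
```

Request:
nudge_tcp(
  steps=[
    [[0,2,0,0,0,0],[0,4,0,0,0,0],[0,4,0,0,0,0]],
  ],
)

```text
clock: 11.88
tcp_pos: [550.4, 166.2, 265.6]
tcp_rot: [-0.09, -3.14, 0.002]
force: [-5.2, -7.9, 17.8]
grip_width: 0.009
finger_force: 8.8
```

Request:
nudge_tcp(
  steps=[
    [[0,2,0,0,0,0],[0,3,0,0,0,0],[0,3,0,0,0,0]],
  ],
)

```text
clock: 12.25
tcp_pos: [550.8, 169.1, 265.6]
tcp_rot: [0.09, 3.14, -0.002]
force: [-1.5, -8.8, 14.9]
grip_width: 0.006
finger_force: 7.6
```

```bash
python3 - <<'E'
from h import *
im,d=env.get_image("scene");cv2.imwrite("pics/s5.png",cv2.resize(im[130:270,290:430],None,fx=4.2,fy=4.2,interpolation=cv2.INTER_CUBIC))
E
```

```text
(no output)
```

View pics/s5.png

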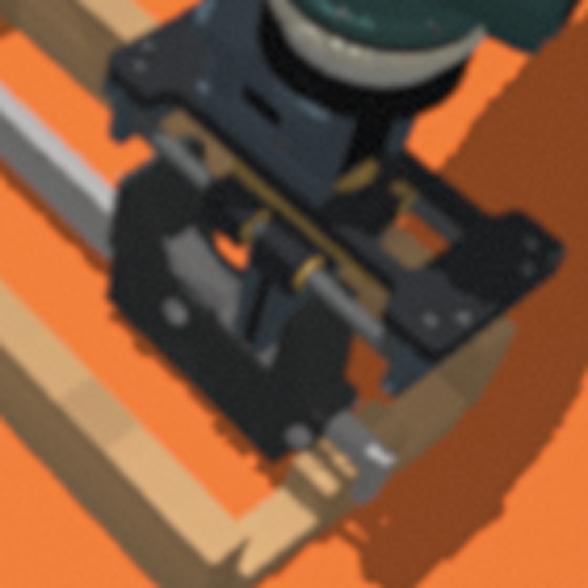

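The lug now hides the stop block, so the jaw is at or very near it. The fingers are sliding on the pad. I push until the force rises firmly.

Request:
nudge_tcp(
  steps=[
    [[0,1,0,0,0,0],[0,2,0,0,0,0],[0,2,0,0,0,0]],
  ],
)

```text
clock: 12.68
tcp_pos: [550.9, 171.0, 265.5]
tcp_rot: [0.09, 3.14, -0.002]
force: [-1.6, -9.6, 14.9]
grip_width: 0.006
finger_force: 7.2
```

Request:
nudge_tcp(
  steps=[
    [[0,1,0,0,0,0],[0,2,0,0,0,0],[0,2,0,0,0,0]],
  ],
)

```text
clock: 13.05
tcp_pos: [551.0, 171.9, 265.5]
tcp_rot: [-0.089, -3.14, 0.006]
force: [-0.9, -28.3, 18.4]
grip_width: 0.002
finger_force: 17.2
```

At 28 N the jaw is against the stop. I lift straight up, keeping the push so the pad isn't dragged back.

Request:
nudge_tcp(
  steps=[
    [[0,0,0,0,0,0],[0,0,-3,0,0,0],[0,0,-8,0,0,0],[0,0,-14,0,0,0],[0,0,-22,0,0,0],[0,-3,-30,0,0,0],[0,-6,-60,0,0,0],[0,-6,-110,0,0,0],[0,-6,-160,0,0,0],[0,-6,-160,0,0,0]],
  ],
)

```text
clock: 14.3
tcp_pos: [551.1, 167.8, 429.3]
tcp_rot: [0.09, 3.134, 0.003]
force: [-0.1, 0.6, -0.6]
grip_width: 0.001
finger_force: 0.0
```

Request:
nudge_tcp(
  steps=[
    [[62,0,0,0,0,0],[124,0,0,0,0,0],[124,62,0,0,0,0],[124,124,0,0,0,0],[124,186,0,0,0,0],[124,200,0,0,0,0],[124,200,0,0,0,0],[124,200,0,0,0,0]],
  ],
)

```text
clock: 15.3
tcp_pos: [438.1, 373.2, 424.6]
tcp_rot: [-0.092, -3.14, 0.001]
force: [0.5, -0.1, 0.3]
grip_width: 0.006
finger_force: 0.0
```

```bash
python3 - <<'E'
from h import *
np.set_printoptions(suppress=True,precision=1)
im,d=env.get_image("top");P=cloud("top",d);cv2.imwrite("pics/end.png",im)
s=P[...,:2]@np.array([.058,.998]);Z=P[...,2]
m=(Z>104)&(Z<118)&(abs(P[...,0]-548)<35)&(s>40)&(s<250)
print(np.histogram(s[m],bins=np.arange(40,252,6)),s[m].min())
E
```

```text
(array([ 0,  0,  0,  0,  0,  0,  0,  0,  0,  0,  0,  0, 85, 81, 29,  0,  0,
        0,  0,  0,  0,  0,  0,  0,  0,  0,  0,  0, 24, 60, 23,  0,  0,  0,
        0]), array([ 40,  46,  52,  58,  64,  70,  76,  82,  88,  94, 100, 106, 112,
       118, 124, 130, 136, 142, 148, 154, 160, 166, 172, 178, 184, 190,
       196, 202, 208, 214, 220, 226, 232, 238, 244, 250])) 112.40282724689865
```

View pics/end.png

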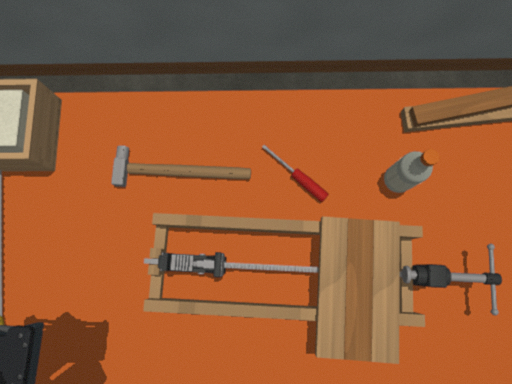

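The jaw is up against the stop. It moved about 145 mm, against a measured travel of about 144 mm. The panel, glue bottle and tools are where they were, and the arm is clear.

```bash
python3 -c "
from cell import env;print(env.sign_off())"
```

```text
the job is handed in; nothing more can be done
None
```

The clamp is open and the job is handed in (no verdict was returned): the jaw was pushed about 145 mm back against the end stop with the lever held down, the lever was then let go (its spring-up was not measured), and the final top picture shows the panel, glue bottle and tools where they were.

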